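# Put the key fob away and hold the valet box lid half open

## Robot

A 6-joint arm with a two-finger parallel gripper is mounted at the origin on the work surface. World frame = base frame: x ahead of the robot, y to its left, z up, the work surface at z = 0. Lengths are in m, angles in rad, forces in N, time in s.
With the tool pointing down it reaches from about 0.25 to 0.725 m from the base axis. Payload 4 kg.
Tool frame: the origin (TCP) lies midway between the tips of the shut fingers; the grasp point (between the pads) lies 19 mm behind it (bot.grip_depth is the distance from the TCP to the grasp point, in m); z points along the fingers, y is the line along which they close (so a half turn about z gives the same grasp; the last joint's range is limited). The gripper opens to 85 mm and grips with 20 to 120 N. Pads are 22 mm wide; open, the fingers measure 114 mm over their backs; the gripper's body (76 mm by 85 mm) begins 54 mm behind the grasp point. The pads swing forward as they close: fully open they stand 13 mm farther back than shut.
Start: joints at [-1.217, 0.241, 0.005, 1.335, 0, 1.571], TCP at [0.173, -0.469, 0.231] pointing down, gripper open.
Joint ranges: [-2.72, 2.72], [-1.05, 1.87], [-1.09, 1.28], [-1.99, 2.15], [-1.42, 1.44], [-3.14, 3.14]. Speed limits (rad/s): [2.79, 2.79, 3.14, 3.14, 3.14, 3.14].

## Interface

Orientations are given as a unit quaternion [x, y, z, w].
In Python, from workcell import bot gives the robot as it stands.
- The arm moves only by the shell command python3 -m creep 'ROWS'. ROWS is JSON, one flat list of numbers, 5 for each row, row after row: the shift along the world's x, y, z in m, then the turn about the world's z in rad, then the finger opening in m, from 0 to 0.0854. In form: [x, y, z, twist, claw, x, y, z, twist, claw, ...]. A call has 1 to 10 rows; each row is the pose to reach, as a shift and turn from the pose commanded when the call began; what a row does not reach only later rows make up. A row lasts 1/12 s, in which the tool goes at most 41.7 mm and 7.16 degrees, less where a joint would pass 70% of its speed; a pose out of reach is approached as far as the arm can. A call with a gripper value outside its range is refused whole. The fingers move at their own pace and stop on an object; the grip force is fixed at half the most. Time passes only in rows, so rows that repeat a pose let the fingers close. It gives the time, the measured TCP pose, the force, the opening and the grip force at its end, in the units of the state.
- bot.get_obs(): the state, without advancing time (a new reading comes with each control period).
- bot.camera(name): name is "scene" or "top" or "wrist"; returns a dict with "pixels" (400x640x3 uint8, red, green, blue), "camera_matrix" (3x3 intrinsics, pixels), "extrinsics" (4x4, takes a point from world to camera coordinates); the wrist camera has in their place "T_tool_cam" (4x4, takes a point from camera to tool coordinates, whose origin is the TCP and whose axes are the flange's). Camera axes: x right, y down, z forward; pixel columns grow to the right and rows downward; lengths in m; the calibration is good to about 2 mm. A picture is of the moment at which its call begins: read the wrist's pose just before it. There is no depth.
- bot.job_done(): hands the job in; it is judged then, once.
Trained networks look in the newest picture that a camera, given by its name, has taken for a name from the list of things; names that differ only in an ending like _2 or _b are one class to them, and where a whole thing is asked for, a point or a joint stands for the part that bears it (a point fixed in the world has none). Each returns a list of dicts, best first, with "score" (0 to 1); they miss things now and then, are a little off and sometimes report something else, mostly with a low value. They report only what shows in the picture. A call takes as long as a camera call. They do not tell look-alikes from the thing itself.
- bot.look_for(camera, thing): "centre" ([column, row] as shares, 0 to 1, of the picture: columns of its width, rows of its height, amid what is visible of it).
- bot.place_of(camera, thing): "centre" ([column, row] as shares, 0 to 1, of the picture: columns of its width, rows of its height: a listed point, or the origin of a listed thing).
The state is a dict: "clock": time; "joint_pos": joint angles; "joint_vel": joint speeds; "tau": joint torques, N m; "eef_pos": TCP position; "tool_rot": TCP orientation; "ft_force": force on the tool from outside, world axes, zero at the start; "ft_torque": the same for the moment, N m; "grip_width": finger opening in m; "grasp_force": force on a finger pad.
Only numpy, scipy, OpenCV 4.12 (cv2) and the standard library are available. Lean on these libraries where they do the work, as an engineer would, in place of code of your own. Each camera call takes 0.05 s, during which the arm holds its last target. There are 200 camera calls.

## Task

Put the yellow car key fob into the open drawer of the wooden valet box on the hall console and push the drawer fully shut, so that it is out of my way. Then lift the box's lid and hold it half open, at 45 degrees, while I reach in for my glasses: it would fall shut by itself, so finish with the fingers still holding it there. Leave the bottle, the vase and the snowman standing where they are.

Things in the scene. Friction and masses are not known exactly. Their poses are not given: they have to be found in the camera images.
- valet: Wooden valet box, fixed to the console, 150 (x) x 200 (y) x 94 mm high with the lid shut. Origin: centre of its underside, on the table; its front (drawer side) faces its own -x, towards the robot; y runs along its width. It stands within 17 degrees of square to the robot. Below is the drawer, above it a tray (holding a red spectacle case) closed by the lid.
- drawer (a joint): How far the drawer is pulled out of the box towards the robot, m: 0 shut, 0.12 at most; starts 0.09 to 0.105 open. Slides stiffly (about 1.5 N friction, damped) and stays where it is left.
- drawer_in (a point): Centre of the drawer's inner floor (moves with the drawer), 10 mm above the table. Axes as the valet box. Inside, the drawer is 125 mm (x) x 168 mm (y), its side walls 29 mm high and 5 mm thick; the front panel's top is 45 mm above the table. When the drawer stands open by d, only the front d - 5 mm of its inner length is clear of the box.
- drawer_handle (a point): Middle of the drawer's brass bar handle, 100 mm long along the box's y, round, 11 mm thick, its axis 35 mm in front of the drawer's front panel and 28 mm above the table. Moves with the drawer; when the drawer is shut it lies 122 mm in front of the box's origin.
- lid (a joint): Opening angle of the lid, rad: 0 shut, 0.785 is 45 degrees, 1.9 at most. Starts shut. Weighs 0.2 to 0.35 kg and falls shut when let go below about 80 degrees.
- lid_knob (a point): Centre of the brass ball knob, 28 mm across, on a 12 mm thick stem on top of the lid, on the box's middle line. With the lid shut it lies 45 mm in front of the box's origin (30 mm behind the box's front face), 127.5 mm above the table and 34 mm above the lid's top face. In the lid's frame it is 120 mm towards the front and 42 mm above the hinge line.
- lid_hinge (a point): Middle of the lid's hinge line, on the far (+x of the box) rim, 75 mm behind the box's origin and 85.5 mm above the table; the hinge line runs along the box's y, and the lid's front edge swings up and away from the robot.
- fob: Yellow plastic car key fob lying flat on the table, body 50 (x) x 34 (y) x 15 mm high, with a small steel loop at its +x end that reaches to 36 mm from the origin; 40 to 85 g. Origin: centre of the body's underside; x along its length.
- sanitiser: Bystander: clear bottle with a blue cap, 48 mm across, 120 mm high. Origin: centre of its underside.
- vase: Bystander: blue ceramic vase, 68 mm across, 90 mm high. Origin: centre of its underside.
- snowman: Bystander: white ceramic snowman with a red hat, 56 mm across, 95 mm high. Origin: centre of its underside.
Not all that is in view belongs to the job. Several things look just like the fob: the one meant starts nearest to the robot's base.

How it is judged:
On the way, in this order (a step that is already met when the one before it is completed fails the run):
1. the fob lies in the open drawer, let go (x of fob in the frame of drawer_in between -0.068 and 0.068 m and y of fob in the frame of drawer_in between -0.09 and 0.09 m and z of fob in the frame of drawer_in between -0.005 and 0.022 m and contact force between the fingers and fob below 0.1 N and linear speed of fob below 0.03 m/s and value of joint drawer above 0.04 m), for 0.2 s.
2. the drawer is fully shut with the fob inside, the lid still down (x of fob in the frame of drawer_in between -0.068 and 0.068 m and y of fob in the frame of drawer_in between -0.09 and 0.09 m and z of fob in the frame of drawer_in between -0.005 and 0.022 m and value of joint drawer below 0.005 m and value of joint lid below 0.1 rad), for 0.2 s.
At the end, for the whole second after the job is handed in: The fingers hold the lid still at 45 degrees (plus or minus 6), touching it with more than 0.4 N and with nothing else propping it; the drawer is shut to within 5 mm with the fob inside it (x of fob in the frame of drawer_in between -0.068 and 0.068 m and y of fob in the frame of drawer_in between -0.09 and 0.09 m and z of fob in the frame of drawer_in between -0.005 and 0.022 m and value of joint drawer below 0.005 m and value of joint lid between 0.68 and 0.89 rad and velocity of joint lid between -0.1 and 0.1 rad/s and contact force between the fingers and lid above 0.4 N and contact force between each of sanitiser, vase, snowman, fob and lid below 0.1 N); the arm keeps its last pose, push and grip.
It fails at once if the sanitiser is shifted more than 30 mm or tipped over (distance of sanitiser from where it was at the start of the episode above 0.03 m or angle between sanitiser's own z axis and vertical above 0.35 rad).
It fails at once if the vase is shifted more than 30 mm or tipped over (distance of vase from where it was at the start of the episode above 0.03 m or angle between vase's own z axis and vertical above 0.35 rad).
It fails at once if the snowman is shifted more than 30 mm or tipped over (distance of snowman from where it was at the start of the episode above 0.03 m or angle between snowman's own z axis and vertical above 0.35 rad).
It also fails if it takes over 62 s, if anything falls off the work surface, if the arm or the gripper's body presses on something with over 40 N, if the wrist force passes 120 N, or if a joint passes its speed limit or range.

## Working session

There is one attempt and no reset: what is moved stays moved. The work goes in short steps, Python scripts to look and compute and a shell command to move; the robot and the scene stay as the last step left them, time stands still between calls to the robot, and variables do not carry over. Pictures are saved under pics/ and viewed, at most 10 in all, crops included, and the job is handed in when it is done.

```bash
mkdir -p pics; cat > h.py <<'E'
import numpy as np, cv2
from workcell import bot
from scipy.spatial.transform import Rotation as R
def ray(c,uv):
    K=np.array(c["camera_matrix"]);T=np.linalg.inv(np.array(c["extrinsics"]))
    d=T[:3,:3]@np.linalg.inv(K)@np.array([uv[0]*640,uv[1]*400,1.]);return T[:3,3],d
def at(c,uv,z):
    o,d=ray(c,uv);return o+d*(z-o[2])/d[2]
def proj(c,p):
    q=np.array(c["extrinsics"])@np.append(p,1);q=np.array(c["camera_matrix"])@q[:3];return q[:2]/q[2]
def save(c,n):cv2.imwrite(f"pics/{n}.png",cv2.cvtColor(c["pixels"],cv2.COLOR_RGB2BGR))
E
python3 - <<'E'
from h import *
np.set_printoptions(precision=4,suppress=True)
Z=dict(valet=0,drawer_in=.01,drawer_handle=.028,lid_knob=.1275,lid_hinge=.0855,fob=0,sanitiser=0,vase=0,snowman=0)
for n in("top","scene"):
    c=bot.camera(n);save(c,n)
    for k,z in Z.items():
        for r in bot.place_of(n,k)[:5]:
            print(n,k,round(r["score"],2),np.array(r["centre"])*[640,400],at(c,r["centre"],z)[:2])
o=bot.get_obs();print(o["clock"],o["eef_pos"],o["tool_rot"],o["grip_width"])
E
```

```text
top valet 0.85 [338.624 171.4  ] [ 0.6844 -0.0011]
top drawer_in 0.67 [334.4 203.2] [0.5845 0.0157]
top drawer_handle 0.64 [331.776 237.2  ] [0.4817 0.0275]
top lid_knob 0.88 [341.12 175.32] [0.6478 0.0007]
top lid_hinge 0.93 [342.976 141.12 ] [ 0.7563 -0.0111]
top fob 0.76 [211.584 220.68 ] [0.5419 0.3888]
top fob 0.7 [236.608 245.52 ] [0.4652 0.3131]
top fob 0.61 [197.184 253.   ] [0.4462 0.4305]
top fob 0.53 [207.104 180.32 ] [0.6663 0.404 ]
top sanitiser 0.58 [427.328 189.68 ] [ 0.6203 -0.2736]
top vase 0.7 [241.088 205.6  ] [0.5855 0.2999]
top snowman 0.74 [442.304 254.88 ] [ 0.4201 -0.3061]
scene valet 0.88 [281.408 229.4  ] [0.6864 0.0025]
scene drawer_in 0.85 [310.72 216.2 ] [0.5991 0.0145]
scene drawer_in 0.49 [254.72 164.6 ] [ 0.6243 -0.2757]
scene drawer_handle 0.59 [349.632 195.52 ] [0.4724 0.0241]
scene lid_knob 0.79 [290.496 188.68 ] [ 0.6468 -0.0006]
scene lid_hinge 0.64 [250.304 217.4  ] [ 0.7621 -0.0073]
scene fob 0.87 [423.808 314.8  ] [0.5496 0.3994]
scene fob 0.72 [466.304 301.2  ] [0.4451 0.4298]
scene fob 0.71 [381.376 346.48 ] [0.6747 0.4011]
scene fob 0.58 [426.624 269.2  ] [0.4561 0.3162]
scene fob 0.52 [253.12 217.72] [ 0.7303 -0.0797]
scene sanitiser 0.75 [253.312 165.8  ] [ 0.6263 -0.2845]
scene vase 0.88 [380.096 287.   ] [0.5833 0.2904]
scene snowman 0.92 [307.008 140.12 ] [ 0.4073 -0.3047]
1.0 [ 0.1732 -0.469   0.2313] [ 0.9844  0.176  -0.     -0.    ] 0.08555591744322934
```

View pics/top.png

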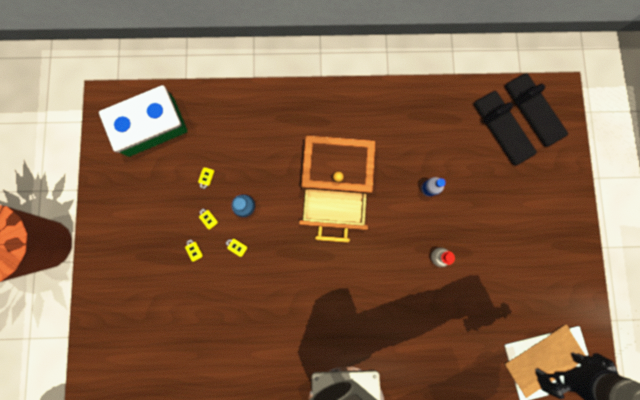

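View pics/scene.png

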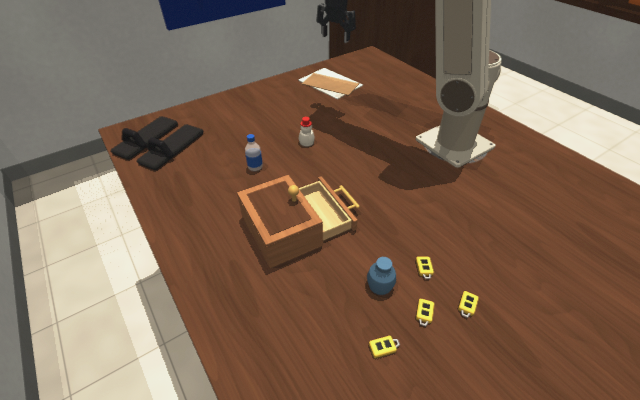

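Top view: the fob nearest the base is at (236,247), with look-alikes at (208,219), (194,251) and (206,177). The vase is at (243,205), the box at (338,165) with its drawer open toward the robot, the bottle at (434,186) and the snowman at (443,257).

```bash
python3 - <<'E'
from h import *
np.set_printoptions(precision=4,suppress=True)
for n,uv in(("top",(236,247)),("scene",(426,268))):
    c=bot.camera(n);hsv=cv2.cvtColor(c["pixels"],cv2.COLOR_RGB2HSV)
    m=cv2.inRange(hsv,(22,120,90),(36,255,255));k,l,s,ce=cv2.connectedComponentsWithStats(m)
    i=min(range(1,k),key=lambda i:np.hypot(*(ce[i]-uv))+ (1e3 if s[i,4]<15 else 0))
    ys,xs=np.where(cv2.morphologyEx((l==i).astype(np.uint8),cv2.MORPH_CLOSE,np.ones((5,5))))
    P=np.array([at(c,((x+.5)/640,(y+.5)/400),.013)[:2] for x,y in zip(xs,ys)])
    cc,wh,a=cv2.minAreaRect((P*1000).astype(np.float32));e,v=np.linalg.eigh(np.cov(P.T))
    print(n,len(P),cc,wh,a,"pca axis",np.degrees(np.arctan2(v[1,1],v[0,1])),P.mean(0))
# valet by fit of keypoints
pts=dict(drawer_handle=None,lid_knob=None,lid_hinge=None)
from scipy.optimize import least_squares
obs=[]
for n in("top","scene"):
    for rep in range(3):
        c=bot.camera(n)
        for k in("valet","drawer_in","drawer_handle","lid_knob","lid_hinge"):
            r=bot.place_of(n,k)
            if r and r[0]["score"]>.5: obs.append((c,k,np.array(r[0]["centre"])*[640,400]))
def loc(k,d): return dict(valet=(0,0,0),drawer_in=(-d-0.0075,0,.01),drawer_handle=(-.122-d,0,.028),lid_knob=(-.045,0,.1275),lid_hinge=(.075,0,.0855))[k]
def f(p):
    x,y,a,d=p;out=[]
    for c,k,uv in obs:
        q=R.from_euler("z",a).apply(loc(k,d))+[x,y,0];out+=list(proj(c,q)-uv)
    return out
s=least_squares(f,[.685,0,-.12,.1],loss="soft_l1");print(s.x,np.degrees(s.x[2]));print(np.array(s.fun).reshape(-1,2).round(1).tolist())
E
```

```text
top 233 (458.0186462402344, 308.05426025390625) (53.952598571777344, 37.86664962768555) 55.4706916809082 pca axis 58.04058968173689 [0.4583 0.3082]
scene 255 (461.05157470703125, 311.9412841796875) (49.97565460205078, 36.024444580078125) 55.829376220703125 pca axis 52.0572077046191 [0.4611 0.3125]
[ 0.686   0.0018 -0.1113  0.0862] -6.3764963639090775
[[-0.6, -1.1], [-0.6, 0.1], [-0.0, -0.3], [1.4, -0.7], [-2.1, -2.3], [2.2, -1.4], [-0.2, 25.0], [-0.0, 1.5], [1.5, -0.7], [0.2, 0.5], [-0.5, -1.3], [-1.1, -1.8], [0.4, 1.1], [-0.6, 0.0], [-0.3, 1.1], [-0.3, 2.2], [1.0, -3.1], [-4.2, 0.6], [3.3, -0.3], [0.0, 0.1], [-0.9, -0.7], [-0.1, 2.5], [4.2, 2.2], [0.2, -3.6], [-0.5, -0.4], [-0.0, -2.4], [-1.9, 1.4], [2.7, -0.8], [0.0, -3.6]]
```

```bash
python3 -m creep '[0.035,0.09,0,0.1,0.0854, 0.035,0.09,0,0.2,0.0854, 0.14,0.36,0,0.3,0.0854, 0.14,0.36,0,0.4,0.0854, 0.14,0.36,0,0.5,0.0854, 0.14,0.36,0,0.614,0.0854, 0.14,0.36,0,0.614,0.0854, 0.14,0.36,0,0.614,0.0854, 0.14,0.36,0,0.614,0.0854, 0.14,0.36,0,0.614,0.0854]'
```

```text
clock: 3.73
eef_pos: [0.3143, -0.1046, 0.2317]
tool_rot: [0.884, 0.468, 0.001, -0.0]
ft_force: [0.1, -0.4, 0.3]
grip_width: 0.0856
grasp_force: 0.0
```

```bash
python3 -m creep '[0.145,0.39,0,0,0.0854, 0.145,0.39,0,0,0.0854, 0.145,0.39,0,0,0.0854, 0.145,0.39,0,0,0.0854, 0.145,0.39,0,0,0.0854, 0.145,0.39,0,0,0.0854, 0.145,0.39,0,0,0.0854, 0.145,0.39,0,0,0.0854, 0.145,0.39,0,0,0.0854, 0.145,0.39,0,0,0.0854]'
python3 - <<'E'
from h import *
o=bot.get_obs();c=bot.camera("wrist");save(c,"w1")
T=np.eye(4);T[:3,:3]=R.from_quat(o["tool_rot"]).as_matrix();T[:3,3]=o["eef_pos"]
c["extrinsics"]=np.linalg.inv(T@np.array(c["T_tool_cam"]))
print(o["eef_pos"],[ (r["score"],at(c,r["centre"],0)) for r in bot.place_of("wrist","fob")])
hsv=cv2.cvtColor(c["pixels"],cv2.COLOR_RGB2HSV);m=cv2.inRange(hsv,(22,120,90),(36,255,255));m=cv2.morphologyEx(m,cv2.MORPH_CLOSE,np.ones((15,15)))
k,l,s,ce=cv2.connectedComponentsWithStats(m)
for i in range(1,k):
    if s[i,4]<300: continue
    ys,xs=np.where(l==i);P=np.array([at(c,((x+.5)/640,(y+.5)/400),.013)[:2] for x,y in zip(xs,ys)])
    print(ce[i],s[i],cv2.minAreaRect((P*1000).astype(np.float32)))
E
```

```text
clock: 4.57
eef_pos: [0.4585, 0.2833, 0.2313]
tool_rot: [0.885, 0.466, 0.0, 0.0]
ft_force: [1.9, -0.8, -0.2]
grip_width: 0.0853
grasp_force: 0.0
[0.45848648 0.2832914  0.23126885] [(0.68, array([0.45136087, 0.43735103, 0.        ])), (0.64, array([0.54646502, 0.39696246, 0.        ])), (0.62, array([0.45854009, 0.31097678, 0.        ]))]
[216.05026455  34.        ] [ 190    0   53   68 2268] ((454.53118896484375, 438.7825927734375), (55.378787994384766, 38.13276290893555), 27.629518508911133)
[321.34436275  20.34803922] [ 299    0   48   47 1632] ((542.0638427734375, 392.7600402832031), (41.990928649902344, 36.493316650390625), 40.7410774230957)
[300.92263792 141.93468611] [ 284  118   34   49 1577] ((460.639892578125, 309.8995361328125), (48.92445755004883, 33.430152893066406), 55.63148498535156)
[620.12792512 298.53120125] [ 595  235   45  133 1282] ((664.6589965820312, -58.903717041015625), (200.17324829101562, 18.001249313354492), 83.83182525634766)
```

View pics/w1.png

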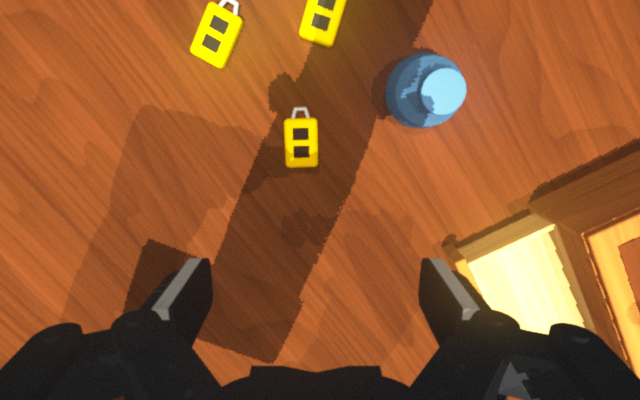

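The wrist picture shows the fob at (301,141), in line with the tool and loop up; the vase is at (425,90), clear of the fingers.

```bash
python3 -m creep '[0.002,0.027,-0.04,0,0.0854, 0.002,0.027,-0.08,0,0.07, 0.002,0.027,-0.12,0,0.065, 0.002,0.027,-0.16,0,0.065, 0.002,0.027,-0.19,0,0.065, 0.002,0.027,-0.21,0,0.065, 0.002,0.027,-0.22,0,0.065, 0.002,0.027,-0.227,0,0.065, 0.002,0.027,-0.227,0,0.065]'; python3 -m creep '[0,0,0,0,0.02, 0,0,0,0,0.02, 0,0,0,0,0.02, 0,0,0,0,0.02, 0,0,0,0,0.02, 0,0,0,0,0.02, 0,0,0,0,0.02]'
```

```text
clock: 5.42
eef_pos: [0.46, 0.3075, 0.0037]
tool_rot: [0.885, 0.465, -0.001, 0.0]
ft_force: [-0.0, -0.8, 0.8]
grip_width: 0.065
grasp_force: 0.0
clock: 6.0
eef_pos: [0.4617, 0.3089, 0.0065]
tool_rot: [0.885, 0.465, 0.002, -0.0]
ft_force: [-0.6, -0.4, 7.0]
grip_width: 0.0318
grasp_force: 60.2
```

```bash
python3 -m creep '[0,0,0.04,0,0.02, 0,0,0.08,0,0.02, 0,0,0.12,0,0.02, 0,0,0.16,0.1,0.02, 0,-0.03,0.19,0.2,0.02, 0,-0.06,0.22,0.32,0.02, 0,-0.09,0.22,0.44,0.02, 0,-0.13,0.22,0.56,0.02, 0,-0.16,0.22,0.68,0.02, 0,-0.19,0.22,0.8,0.02]'; python3 -m creep '[0,-0.04,0,0.12,0.02, 0,-0.07,0,0.24,0.02, 0,-0.1,0,0.36,0.02, 0,-0.1,0,0.48,0.02, 0,-0.1,0,0.6,0.02, 0,-0.1,0,0.72,0.02, 0,-0.1,0,0.84,0.02, 0,-0.1,0,0.96,0.02, 0,-0.1,0,1.08,0.02, 0,-0.1,0,1.2,0.02]'
cat > val.py <<'E'
from h import *
from scipy.optimize import least_squares
def fit(cams=("top","scene","wrist"),reps=2,dfix=None):
    obs=[]
    for n in cams:
        for rep in range(reps):
            o=bot.get_obs();c=bot.camera(n)
            if n=="wrist":
                T=np.eye(4);T[:3,:3]=R.from_quat(o["tool_rot"]).as_matrix();T[:3,3]=o["eef_pos"]
                c["extrinsics"]=np.linalg.inv(T@np.array(c["T_tool_cam"]));save(c,"w_last")
            for k in("valet","drawer_in","drawer_handle","lid_knob","lid_hinge"):
                r=bot.place_of(n,k)
                if r and r[0]["score"]>.5:
                    q=np.array(c["extrinsics"])@[.6,0,.05,1];obs.append((n,c,k,np.array(r[0]["centre"])*[640,400],1000*q[2]/c["camera_matrix"][0][0]))
    loc=lambda k,d:dict(valet=(0,0,0),drawer_in=(-d-0.0075,0,.01),drawer_handle=(-.122-d,0,.028),lid_knob=(-.045,0,.1275),lid_hinge=(.075,0,.0855))[k]
    f=lambda p:np.concatenate([s*(proj(c,R.from_euler("z",p[2]).apply(loc(k,p[3]))+[p[0],p[1],0])-uv) for n,c,k,uv,s in obs])/3
    s=least_squares(f,[.685,0,-.12,.09],loss="soft_l1")
    for (n,c,k,uv,_),e in zip(obs,s.fun.reshape(-1,2)*3): print(n,k,uv.round(),"mm",e.round(1))
    print("x y yaw d",s.x.round(4),np.degrees(s.x[2]).round(2));return s.x
E
python3 - <<'E'
from val import *
o=bot.get_obs();print(o["eef_pos"],o["tool_rot"],o["grip_width"])
fit()
E
```

```text
clock: 6.83
eef_pos: [0.46, 0.1166, 0.2254]
tool_rot: [0.632, 0.775, 0.001, 0.001]
ft_force: [1.0, 0.6, -0.2]
grip_width: 0.032
grasp_force: 60.0
clock: 7.67
eef_pos: [0.4602, 0.0182, 0.2249]
tool_rot: [0.084, 0.996, 0.0, 0.001]
ft_force: [0.4, 0.0, -1.1]
grip_width: 0.0317
grasp_force: 60.0
[0.46022037 0.01816473 0.22494091] [8.44127538e-02 9.96430709e-01 5.06052882e-05 5.71344178e-04] 0.03165471588269741
top valet [335. 171.] mm [ 4.3 -1.5]
top drawer_in [337. 202.] mm [-5.4 -3.2]
top drawer_handle [334. 238.] mm [-4.4  2.6]
top lid_knob [338. 179.] mm [-0.  -4.6]
top lid_hinge [342. 140.] mm [-5.3 -0.7]
top valet [338. 171.] mm [-1.9 -0.1]
top drawer_in [333. 203.] mm [ 4.6 -4.6]
top drawer_handle [335. 237.] mm [-7.1  6.8]
top lid_knob [336. 175.] mm [5.6 6.3]
top lid_hinge [341. 140.] mm [-2.5 -2.1]
scene valet [284. 231.] mm [-7.7 -4.2]
scene drawer_in [313. 216.] mm [-0.5 -4.3]
scene drawer_handle [352. 196.] mm [-8.2  1. ]
scene lid_knob [292. 191.] mm [ 3.7 -2.8]
scene lid_hinge [252. 219.] mm [-2.3 -2.4]
scene valet [282. 228.] mm [-2.   6.3]
scene drawer_in [312. 216.] mm [ 3.9 -3.5]
scene drawer_handle [352. 193.] mm [-9.4 10.5]
scene lid_knob [289. 190.] mm [12.8  0.8]
scene lid_hinge [251. 218.] mm [0.1 0. ]
wrist valet [337. 345.] mm [-1.3 -3. ]
wrist drawer_handle [328. 185.] mm [-3.5 -2.3]
wrist valet [334. 345.] mm [ 1.6 -3.3]
x y yaw d [ 0.6874  0.0041 -0.1005  0.0896] -5.76
```

View pics/w_last.png

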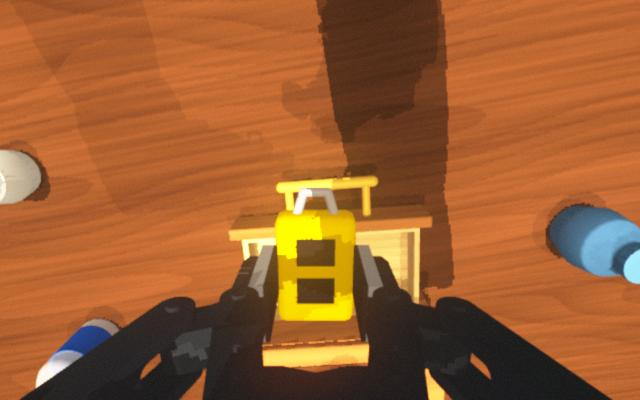

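The wrist picture shows the fob held square with its loop toward the robot. The handle ends are at (280,187) and (376,181), and the drawer front panel is at (231,237)–(430,222).

```bash
python3 - <<'E'
from h import *
np.set_printoptions(precision=4,suppress=True)
o=bot.get_obs();c=bot.camera("wrist")
T=np.eye(4);T[:3,:3]=R.from_quat(o["tool_rot"]).as_matrix();T[:3,3]=o["eef_pos"];c["extrinsics"]=np.linalg.inv(T@np.array(c["T_tool_cam"]))
for n,u,v,z in(("hA",280,187,.028),("hB",376,181,.028),("panel in A",231,239,.045),("panel in B",431,224,.045),("lidfrontA",263,365,.094),("lidfrontB",368,360,.094)):
    print(n,at(c,(u/640,v/400),z))
for p in ([0.6874,.0041,-.1005,.0896],[.686,.002,-.115,.093]):
    q=lambda x,y,z:proj(c,R.from_euler("z",p[2]).apply([x,y,z])+[p[0],p[1],0])
    print([q(-.122-p[3],s*.05,.028) for s in(1,-1)],[q(-.075,s*.1,.094) for s in(1,-1)])
E
```

```text
hA [ 0.4735 -0.0192  0.028 ]
hB [0.484  0.0756 0.028 ]
panel in A [ 0.5129 -0.0751  0.045 ]
panel in B [0.5314 0.1208 0.045 ]
lidfrontA [ 0.6245 -0.0603  0.094 ]
lidfrontB [0.6361 0.0379 0.094 ]
[array([375.258 , 179.0797]), array([274.54 , 186.326])] [array([445.3182, 336.7814]), array([228.9315, 350.3335])]
[array([376.0574, 175.2391]), array([274.8672, 181.1129])] [array([444.046 , 337.1132]), array([227.3118, 348.0573])]
```

```bash
python3 -m creep '[0.035,0,0,0.06,0.02, 0.07,0,0,0.06,0.02, 0.107,0,-0.02,0.06,0.02, 0.107,0,-0.06,0.06,0.02, 0.107,0,-0.1,0.06,0.02, 0.107,0,-0.13,0.06,0.02, 0.107,0,-0.16,0.06,0.02, 0.107,0,-0.18,0.06,0.02, 0.107,0,-0.195,0.06,0.02, 0.107,0,-0.202,0.06,0.02]'; python3 -m creep '[0,0,0,0,0.02, 0,0,-0.002,0,0.02, 0,0,-0.004,0,0.04, 0,0,-0.004,0,0.055, 0,0,-0.004,0,0.055, 0,0,-0.004,0,0.055, 0,0,0.0,0,0.055]'
```

```text
clock: 10.35
eef_pos: [0.5652, 0.0182, 0.0194]
tool_rot: [0.057, 0.998, -0.0, -0.002]
ft_force: [-0.1, -0.1, -0.6]
grip_width: 0.032
grasp_force: 59.9
clock: 10.93
eef_pos: [0.567, 0.0183, 0.0224]
tool_rot: [0.057, 0.998, -0.0, -0.0]
ft_force: [-0.8, -0.9, -0.4]
grip_width: 0.0552
grasp_force: 0.0
```

```bash
python3 -m creep '[0,0,0.04,0,0.055, 0,0,0.08,0,0.055, 0,0,0.12,0,0.03, -0.03,0,0.15,0,0, -0.07,0.005,0.15,0,0, -0.11,0.01,0.15,0,0, -0.138,0.012,0.15,0,0, -0.138,0.012,0.15,0,0, -0.138,0.012,0.15,0,0]'
python3 - <<'E'
from val import *
fit();o=bot.get_obs();print(o["clock"],o["eef_pos"],o["tool_rot"])
a=cv2.imread("pics/w_last.png");c=bot.camera("scene")
cv2.imwrite("pics/chk.png",np.vstack([cv2.resize(a,(480,300)),cv2.resize(cv2.cvtColor(c["pixels"],cv2.COLOR_RGB2BGR)[120:300,180:468],(480,300))]))
E
```

```text
clock: 11.68
eef_pos: [0.4281, 0.0303, 0.1733]
tool_rot: [0.057, 0.998, 0.0, 0.001]
ft_force: [1.4, -0.6, 0.2]
grip_width: 0.0002
grasp_force: 0.0
top valet [338. 172.] mm [-1.  -5.5]
top drawer_in [337. 198.] mm [-3.1  4.9]
top drawer_handle [332. 236.] mm [1.2 4.6]
top lid_knob [340. 178.] mm [-2.4 -1. ]
top lid_hinge [341. 138.] mm [2.8 5.4]
top valet [338. 170.] mm [0.1 2.1]
top drawer_in [336. 199.] mm [-1.   1.9]
top drawer_handle [332. 237.] mm [1.7 1.9]
top lid_knob [340. 178.] mm [-2.4 -1. ]
top lid_hinge [342. 138.] mm [0.1 2.8]
scene valet [282. 229.] mm [-1.8  0.9]
scene drawer_in [312. 218.] mm [-0.5 -8.4]
scene drawer_handle [350. 192.] mm [-6.7 14.3]
scene lid_knob [290. 189.] mm [8.2 0.8]
scene lid_hinge [250. 218.] mm [-0.  -1.1]
scene valet [282. 229.] mm [-2.7 -0.6]
scene drawer_in [311. 218.] mm [ 1.4 -7.8]
scene drawer_handle [353. 195.] mm [-15.4   5.7]
scene lid_knob [293. 187.] mm [2.1 8.2]
scene lid_hinge [251. 217.] mm [-2.5  0.5]
wrist drawer_in [319. 330.] mm [-3.  4.]
wrist drawer_handle [315. 237.] mm [0.3 0.3]
wrist drawer_in [315. 331.] mm [0.2 2.8]
wrist drawer_handle [316. 237.] mm [-0.1  0.6]
x y yaw d [ 0.6872  0.0013 -0.1133  0.0861] -6.49
13.4833 [0.42926968 0.0302334  0.17231268] [5.73933345e-02 9.98351644e-01 2.21326156e-06 2.03344897e-05]
```

View pics/chk.png

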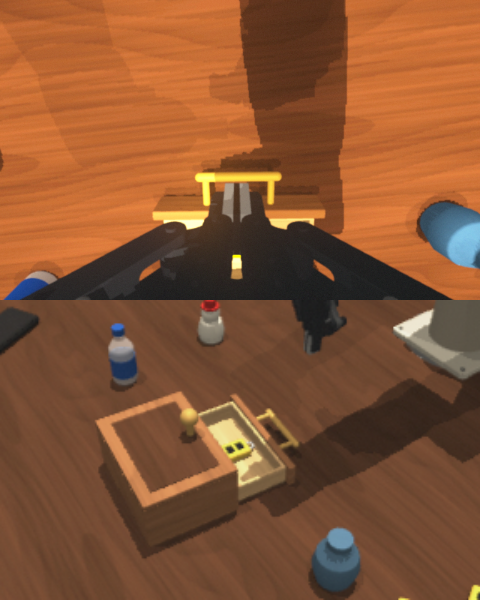

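The fob lies flat in the drawer, at (235,450) in the stacked picture. Next I go down in front of the handle and push.

```bash
python3 -m creep '[0,0,-0.04,0,0, 0,0,-0.08,0,0, 0,0,-0.12,0,0, 0,0,-0.145,0,0, 0,0,-0.155,0,0, 0,0,-0.155,0,0]'; python3 -m creep '[0.015,-0.002,0,0,0, 0.03,-0.003,0,0,0, 0.04,-0.004,0,0,0, 0.05,-0.005,0,0,0, 0.06,-0.006,0,0,0, 0.07,-0.007,0,0,0, 0.08,-0.008,0,0,0, 0.09,-0.009,0,0,0, 0.1,-0.01,0,0,0, 0.11,-0.012,0,0,0]'
```

```text
clock: 14.03
eef_pos: [0.4264, 0.03, 0.0146]
tool_rot: [0.057, 0.998, -0.0, -0.003]
ft_force: [0.3, -0.1, 0.0]
grip_width: 0.0001
grasp_force: 0.0
clock: 14.87
eef_pos: [0.5395, 0.0187, 0.0183]
tool_rot: [0.057, 0.998, 0.001, -0.0]
ft_force: [-2.5, 2.3, 0.5]
grip_width: -0.0002
grasp_force: 1.0
```

```bash
python3 -m creep '[0.004,0,0,0,0, 0.008,-0.001,0,0,0, 0.012,-0.001,0,0,0, 0.012,-0.001,0,0,0]'; python3 -m creep '[0.003,0,0,0,0, 0.005,0,0,0,0, 0.005,0,0,0,0]';
```

```text
clock: 15.2
eef_pos: [0.5514, 0.0172, 0.0177]
tool_rot: [0.057, 0.998, -0.0, -0.0]
ft_force: [-1.0, 0.1, 0.3]
grip_width: -0.0
grasp_force: 0.5
clock: 15.45
eef_pos: [0.5516, 0.0174, 0.0168]
tool_rot: [0.057, 0.998, -0.0, -0.004]
ft_force: [-10.2, -0.4, 8.9]
grip_width: -0.0003
grasp_force: 5.3
```

The drawer stopped against its end (10 N at TCP x 0.5516, as predicted). I back off, rise, and move over the knob.

```bash
python3 -m creep '[-0.03,0.003,0,0,0, -0.03,0.003,0.04,0,0, -0.03,0.003,0.08,0,0, -0.03,0.003,0.12,0,0.03, -0.03,0.003,0.16,0,0.065, -0.03,0.003,0.2,0,0.065, 0,-0.003,0.23,0,0.065, 0.035,-0.006,0.23,0,0.065, 0.06,-0.009,0.23,0,0.065, 0.06,-0.009,0.23,0,0.065]'
python3 - <<'E'
from val import *
fit(reps=3);o=bot.get_obs();print(o["clock"],o["eef_pos"],o["tool_rot"],o["joint_pos"])
E
```

```text
clock: 16.28
eef_pos: [0.6206, 0.0076, 0.2467]
tool_rot: [0.058, 0.998, -0.0, 0.002]
ft_force: [-0.6, -0.3, -1.0]
grip_width: 0.065
grasp_force: 0.0
top valet [337. 172.] mm [ 1.1 -6.5]
top drawer_handle [336. 208.] mm [-4.5  0.2]
top lid_knob [339. 176.] mm [-2.9  1.2]
top lid_hinge [340. 139.] mm [ 1.7 -2.4]
top valet [337. 171.] mm [ 1.1 -4.3]
top drawer_handle [333. 208.] mm [ 3.2 -0.4]
top lid_knob [337. 176.] mm [3.5 0.3]
top lid_hinge [343. 137.] mm [-7.5  3.4]
top valet [338. 173.] mm [ -3.8 -10. ]
top drawer_handle [334. 206.] mm [0.8 5.7]
top lid_knob [340. 178.] mm [-4.4 -6.5]
top lid_hinge [342. 138.] mm [-4.2  2.3]
scene valet [280. 230.] mm [-0.   0.1]
scene drawer_handle [323. 205.] mm [-5.9  8. ]
scene lid_knob [292. 189.] mm [1.  4.3]
scene lid_hinge [250. 218.] mm [-0.5  0.1]
scene valet [282. 229.] mm [-4.2  3.4]
scene lid_knob [291. 192.] mm [ 6.  -3.3]
scene lid_hinge [255. 217.] mm [-14.    2.3]
scene valet [280. 228.] mm [1.3 6.6]
scene drawer_handle [325. 204.] mm [-10.2  11. ]
scene lid_knob [293. 189.] mm [-1.5  5.2]
scene lid_hinge [253. 216.] mm [-9.1  6.9]
wrist valet [320. 225.] mm [-2.1 -4.4]
wrist drawer_handle [320. 118.] mm [-0.8 -3.3]
wrist lid_knob [320. 228.] mm [-0.2 -4.4]
wrist lid_hinge [321. 323.] mm [-2.6 -3.2]
wrist valet [321. 220.] mm [-2.7 -0. ]
wrist drawer_handle [321. 114.] mm [-2.3 -0.4]
wrist lid_knob [321. 225.] mm [-0.8 -1.8]
wrist lid_hinge [322. 323.] mm [-3.2 -2.8]
wrist valet [320. 222.] mm [-1.8 -1.7]
wrist drawer_handle [320. 117.] mm [-0.7 -2.5]
wrist lid_knob [319. 228.] mm [ 0.6 -4.5]
wrist lid_hinge [322. 325.] mm [-3.8 -4.9]
x y yaw d [ 0.6902  0.0035 -0.1171  0.0018] -6.71
18.9833 [0.61624142 0.00824547 0.24729205] [ 5.73820922e-02  9.98352290e-01  2.59034341e-06 -1.93283920e-06] [1.33767852e-02 4.75345509e-01 3.85583041e-01 1.48103735e+00
 5.44113577e-06 1.28204044e-01]
```

View pics/w_last.png

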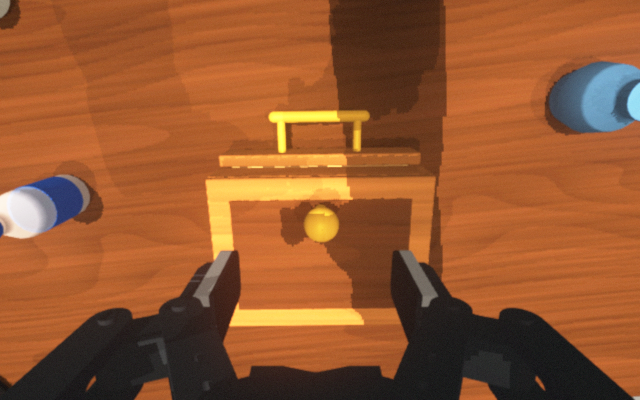

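The wrist picture shows the drawer shut, the handle at (320,117) and the knob at (321,224), in line with the tool.

```bash
python3 - <<'E'
from h import *
np.set_printoptions(precision=4,suppress=True)
o=bot.get_obs();c=bot.camera("wrist")
T=np.eye(4);T[:3,:3]=R.from_quat(o["tool_rot"]).as_matrix();T[:3,3]=o["eef_pos"];c["extrinsics"]=np.linalg.inv(T@np.array(c["T_tool_cam"]))
K=at(c,(321.5/640,224.5/400),.1275);print("knob",K)
for v in(117,118):print("handle",at(c,(319.5/640,v/400),.028),np.linalg.norm((K-at(c,(319.5/640,v/400),.028))[:2]))
E
```

```text
knob [0.6464 0.0101 0.1275]
handle [0.5702 0.0182 0.028 ] 0.0766813894984721
handle [0.5712 0.0181 0.028 ] 0.07570060283578006
```

```bash
python3 -m creep '[0.028,0.002,-0.01,0,0.065, 0.028,0.002,-0.05,0,0.065, 0.028,0.002,-0.09,0,0.065, 0.028,0.002,-0.115,0,0.065, 0.028,0.002,-0.13,0,0.065, 0.028,0.002,-0.137,0,0.065, 0.028,0.002,-0.137,0,0.065]'; python3 -m creep '[0,0,0,0,0.018, 0,0,0,0,0.018, 0,0,0,0,0.018, 0,0,0,0,0.018, 0,0,0,0,0.018, 0,0,0,0,0.018, 0,0,0,0,0.018, 0,0,0,0,0.018]'
```

```text
clock: 19.62
eef_pos: [0.6429, 0.0102, 0.1081]
tool_rot: [0.057, 0.998, -0.0, -0.002]
ft_force: [0.3, -0.1, -1.3]
grip_width: 0.0653
grasp_force: 0.0
clock: 20.28
eef_pos: [0.6456, 0.0095, 0.1128]
tool_rot: [0.058, 0.998, -0.001, 0.002]
ft_force: [-0.5, -2.5, 6.7]
grip_width: 0.025
grasp_force: 58.7
```

Gripped: width 25 mm, which like the fob reads about 2–3 mm small. Now I follow the knob's arc.

```bash
python3 -m creep '[0.002,0,0.005,0,0.018, 0.004,0,0.010,0,0.018, 0.0065,-0.001,0.0155,0,0.018, 0.009,-0.001,0.020,0,0.018, 0.012,-0.001,0.025,0,0.018, 0.015,-0.002,0.0295,0,0.018, 0.018,-0.002,0.034,0,0.018, 0.0215,-0.0025,0.0385,0,0.018, 0.025,-0.003,0.0425,0,0.018, 0.029,-0.003,0.047,0,0.018]'
```

```text
clock: 21.12
eef_pos: [0.6756, 0.0064, 0.1559]
tool_rot: [0.058, 0.998, -0.001, 0.001]
ft_force: [10.9, -5.8, -14.5]
grip_width: 0.0244
grasp_force: 59.6
```

```bash
python3 -m creep '[0.005,0,0.003,0,0.018, 0.010,-0.001,0.006,0,0.018, 0.014,-0.001,0.0095,0,0.018, 0.018,-0.002,0.0125,0,0.018, 0.023,-0.002,0.0155,0,0.018, 0.023,-0.002,0.0155,0,0.018, 0.023,-0.002,0.0155,0,0.018]'
python3 - <<'E'
from h import *
o=bot.get_obs();print(o["joint_pos"])
c=bot.camera("scene");cv2.imwrite("pics/lid.png",cv2.resize(cv2.cvtColor(c["pixels"],cv2.COLOR_RGB2BGR)[60:280,180:420],(720,660))[:600])
print(bot.place_of("scene","lid_knob")[:1])
E
```

```text
clock: 21.7
eef_pos: [0.6968, 0.0059, 0.1722]
tool_rot: [0.057, 0.998, 0.001, -0.0]
ft_force: [-0.0, -0.1, 0.9]
grip_width: 0.0178
grasp_force: 0.0
[0.00763776 0.67591508 0.53139921 1.42691681 0.00205457 0.12254114]
[{'centre': [0.452, 0.4715], 'score': 0.69}]
```

View pics/lid.png

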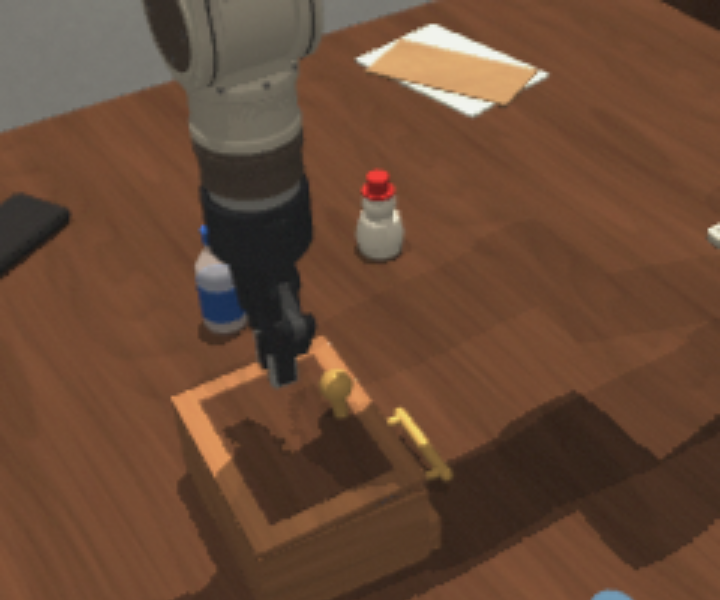

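The grip slipped off the knob and the lid fell shut; the picture shows the knob at (337,385), free of the fingers at (283,370). The drawer is still shut. With the fingers 28 mm open the pads sit farther back, so I gripped about 6 mm too high. I'll re-grip lower and raise in smaller steps, checking force.

```bash
python3 -m creep '[-0.02,0.002,0.005,0,0.065, -0.05,0.004,0.005,0,0.065, -0.05,0.004,0.005,0,0.065, -0.05,0.004,-0.02,0,0.065, -0.05,0.004,-0.045,0,0.065, -0.05,0.004,-0.06,0,0.065, -0.05,0.004,-0.069,0,0.065, -0.05,0.004,-0.069,0,0.065]'
python3 - <<'E'
from h import *
o=bot.get_obs();c=bot.camera("wrist");save(c,"w4");print(o["eef_pos"],o["ft_force"])
T=np.eye(4);T[:3,:3]=R.from_quat(o["tool_rot"]).as_matrix();T[:3,3]=o["eef_pos"];c["extrinsics"]=np.linalg.inv(T@np.array(c["T_tool_cam"]))
for r in bot.place_of("wrist","lid_knob"):print(r["score"],np.array(r["centre"])*[640,400],at(c,r["centre"],.1275))
print("grasp pt px",proj(c,np.array(o["eef_pos"])+[0,0,.022]),"tcp px",proj(c,o["eef_pos"]))
E
```

```text
clock: 22.47
eef_pos: [0.6448, 0.0098, 0.1024]
tool_rot: [0.057, 0.998, 0.0, -0.002]
ft_force: [-0.4, -0.3, -0.9]
grip_width: 0.0648
grasp_force: 0.0
[0.64479857 0.00981448 0.10240084] [-0.44592788 -0.28323208 -0.88342184]
0.89 [315.072 294.88 ] [0.64716407 0.00957942 0.1275    ]
grasp pt px [314.97349118 285.06946862] tcp px [314.94112621 259.28937708]
```

View pics/w4.png

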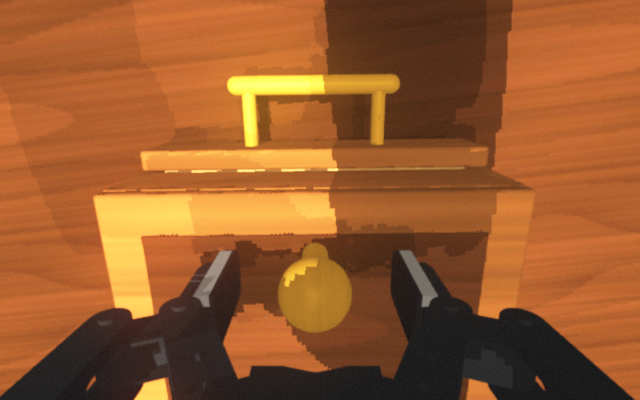

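The ball sits at (315,294), midway between the pads. I close and raise in short calls.

```bash
python3 -m creep '[0.001,0,0,0,0.018, 0.001,0,0,0,0.018, 0.001,0,0,0,0.018, 0.001,0,0,0,0.018, 0.001,0,0,0,0.018, 0.001,0,0,0,0.018, 0.001,0,0,0,0.018, 0.001,0,0,0,0.018]'; python3 -m creep '[0.001,0,0.0025,0,0.018, 0.002,0,0.005,0,0.018, 0.003,0,0.0075,0,0.018, 0.004,0,0.010,0,0.018, 0.0065,-0.001,0.0155,0,0.018, 0.009,-0.001,0.020,0,0.018, 0.009,-0.001,0.020,0,0.018]'
```

```text
clock: 23.23
eef_pos: [0.6481, 0.0092, 0.1054]
tool_rot: [0.057, 0.998, 0.0, 0.001]
ft_force: [-0.3, -0.5, 6.3]
grip_width: 0.0252
grasp_force: 58.6
clock: 23.82
eef_pos: [0.6565, 0.0083, 0.1245]
tool_rot: [0.057, 0.998, 0.0, -0.0]
ft_force: [0.2, -0.4, -2.2]
grip_width: 0.0252
grasp_force: 59.2
```

```bash
python3 -m creep '[0.003,0,0.0048,0,0.018, 0.006,-0.001,0.0094,0,0.018, 0.009,-0.001,0.014,0,0.018, 0.0125,-0.0015,0.0183,0,0.018, 0.0125,-0.0015,0.0183,0,0.018]'; python3 -c "
from h import *
print(bot.get_obs()['ft_torque'])"
```

```text
clock: 24.23
eef_pos: [0.6695, 0.007, 0.1435]
tool_rot: [0.057, 0.998, 0.0, 0.001]
ft_force: [-2.6, 1.5, -2.3]
grip_width: 0.0253
grasp_force: 59.4
[0.31153415 0.59457569 0.04427984]
```

```bash
python3 -m creep '[0.0036,0,0.0042,0,0.018, 0.0074,-0.001,0.0083,0,0.018, 0.0114,-0.001,0.0122,0,0.018, 0.0155,-0.002,0.0159,0,0.018, 0.0155,-0.002,0.0159,0,0.018]'
```

```text
clock: 24.65
eef_pos: [0.6856, 0.0053, 0.1593]
tool_rot: [0.057, 0.998, 0.001, 0.001]
ft_force: [-1.8, 3.7, -1.1]
grip_width: 0.0248
grasp_force: 59.8
```

```bash
python3 -m creep '[0.0043,0,0.0035,0,0.018, 0.0087,0,0.0068,0,0.018, 0.0133,-0.001,0.01,0,0.018, 0.018,-0.001,0.0127,0,0.018, 0.018,-0.001,0.0127,0,0.018]'
```

```text
clock: 25.07
eef_pos: [0.7036, 0.0034, 0.1712]
tool_rot: [0.058, 0.998, -0.0, 0.001]
ft_force: [-2.2, 2.3, -2.6]
grip_width: 0.0251
grasp_force: 60.0
```

```bash
python3 -m creep '[0.0048,0,0.0029,0,0.018, 0.0097,-0.001,0.0055,0,0.018, 0.0097,-0.001,0.0055,0,0.018, 0.0097,-0.001,0.0055,0,0.018, 0.0097,-0.001,0.0055,0,0.018, 0.0097,-0.001,0.0055,0,0.018, 0.0097,-0.001,0.0055,0,0.018, 0.0097,-0.001,0.0055,0,0.018, 0.0097,-0.001,0.0055,0,0.018]'
python3 - <<'E'
from h import *
for i in range(4):
    c=bot.camera("scene");o=bot.get_obs();d=np.array(o["eef_pos"])-[.647,.0095,.1045]
    dx=d[:2]@[.9935,-.114];dz=d[2]
    print(o["clock"],o["eef_pos"],o["ft_force"],o["grip_width"],"theta",np.degrees(np.arctan2(.042+dz,.12-dx)-np.arctan2(.042,.12)),np.hypot(.042+dz,.12-dx))
a=cv2.resize(cv2.cvtColor(c["pixels"],cv2.COLOR_RGB2BGR)[100:280,180:420],(480,360));w=bot.camera("wrist")
cv2.imwrite("pics/end.png",np.vstack([a,cv2.resize(cv2.cvtColor(w["pixels"],cv2.COLOR_RGB2BGR),(480,240))]))
E
```

```text
clock: 25.82
eef_pos: [0.7119, 0.0025, 0.175]
tool_rot: [0.058, 0.998, -0.0, -0.0]
ft_force: [4.5, 0.9, -14.1]
grip_width: 0.0254
grasp_force: 59.7
25.8667 [0.71195893 0.00255251 0.17505317] [  5.27154715   1.46760576 -14.45481177] 0.025074779797709744 theta 44.80237396380807 0.12512859446061766
25.9167 [0.71195501 0.00255267 0.17509961] [  4.46586774   1.07786189 -14.50091581] 0.025032729405953236 theta 44.810048925707996 0.1251720768072657
25.9667 [0.71198189 0.00257068 0.17509153] [  5.30404488   1.24310154 -15.89407213] 0.024901081027072586 theta 44.81858313624189 0.12515404581690434
26.0167 [0.71201451 0.00254123 0.17510874] [  4.62531372   1.86914822 -14.54152711] 0.02489091503958479 theta 44.83675504989095 0.12515391741241433
```

View pics/end.png

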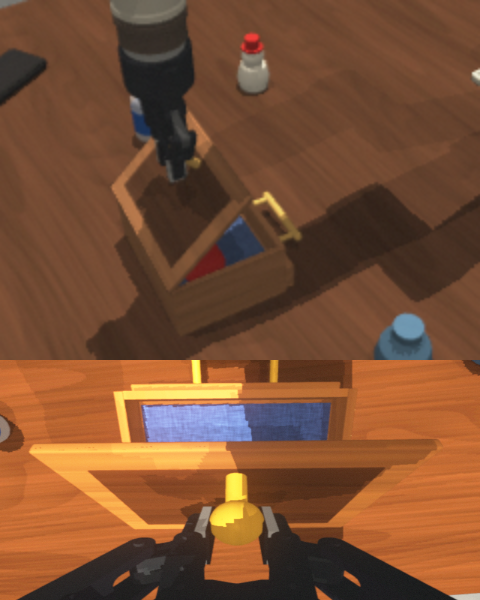

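The lid is held at about 45° with the ball firmly between the pads at (236,520), the drawer shut and the bystanders standing. I ease off the radial pull before handing in.

```bash
python3 -m creep '[0.0005,0,-0.0015,0,0.018, 0.001,0,-0.003,0,0.018, 0.001,0,-0.003,0,0.018, 0.001,0,-0.003,0,0.018, 0.001,0,-0.003,0,0.018, 0.001,0,-0.003,0,0.018, 0.001,0,-0.003,0,0.018, 0.001,0,-0.003,0,0.018]'
```

```text
clock: 26.73
eef_pos: [0.7128, 0.0025, 0.1752]
tool_rot: [0.057, 0.998, -0.0, 0.001]
ft_force: [-6.4, -0.7, 4.3]
grip_width: 0.0254
grasp_force: 60.8
```

Steady at about 45°, with little force on the wrist.

```bash
python3 -c "
from workcell import bot
print(bot.job_done())"
```

```text
the job is handed in; nothing more can be done
None
```

I put the fob in the drawer, pushed the drawer shut, and handed the job in with the fingers holding the lid at about 45°; the first lift slipped and the lid fell shut once, the bottle, vase and snowman were not touched, and no verdict came back.

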